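# Set the notched bar clamp up to a glued block

## Robot

A 6-joint arm with a two-finger parallel gripper is mounted at the origin on the work surface. World frame = base frame: x ahead of the robot, y to its left, z up, the work surface at z = 0. Lengths are in mm, angles in rad, forces in N, time in s.
With the tool pointing down it reaches from about 300 to 825 mm from the base axis. Payload 5.4 kg.
Tool frame: the origin (TCP) lies on the centre line of the jaws, within the pads' length; the fingertips stand 14 mm ahead of it and the grasp point (between the pads) lies 5 mm behind it; z points along the fingers, y is the direction in which the jaws open and shut (so a half turn about z gives the same grasp; the last joint's range is limited). The gripper opens to 92 mm and grips with 3 to 60 N. Pads are 20 mm wide; open, the fingers measure 128 mm over their backs; the gripper's body (75 mm by 189 mm) begins 69 mm behind the grasp point.
Start: joints at [1.139, 0.158, 1.597, -0, 1.386, -0.21], TCP at [126.503, 560.895, 228.601] pointing down, gripper open.
Joint ranges: [-2.91, 2.91], [-0.94, 2.29], [0.18, 2.7], [-1.29, 4.43], [0.17, 2.64], [-3, 3]. Speed limits (rad/s): [2.57, 2.57, 3.14, 3.14, 3.14, 3.14].

## Interface

Orientations are given as a unit quaternion [w, x, y, z].
In Python, from station import env gives the robot as it stands.
- The arm moves only by the tool servo_tool, never from a script. Its argument "commands" is a list of rows, each a list of 3 entries, a list of its own where there are three numbers: the shift along the tool's x, y, z in m, then the turn, a rotation vector about the tool's x, y, z in rad, then the opening, from -1 (shut) to 1 (fully open). A call has 1 to 12 rows; each row shifts and turns the commanded pose from where the row before left it, along the tool's axes as they then stand; what a row does not reach is not made up. A row lasts 1/12 s, in which the tool goes at most 41.7 mm and 7.16 degrees, less where a joint would pass 70% of its speed; a pose out of reach is approached as far as the arm can. A call with a gripper value outside its range is refused whole. The fingers move at their own pace and stop on an object; "squeeze" is the grip in N (left out, the last holds). Time passes only in rows, so rows that do not move let the fingers close. It gives the time, the measured TCP pose, the force and the opening at its end, in the units of the state.
- env.state(): the state, without advancing time (a new reading comes with each control period).
- env.snapshot(name): name is "side" or "top" or "wrist"; returns a dict with "image" (384x512x3 uint8, red, green, blue), "z_map" (384x512 float32, mm along the optical axis (not along the pixel's ray), 0 where there is no reading), "K" (3x3 intrinsics, pixels), "rvec" (rotation vector, rad) and "tvec" (3), from world to camera coordinates, as OpenCV has them; the wrist camera has in their place "mount" (4x4, takes a point from camera to tool coordinates, whose origin is the TCP and whose axes are the flange's). Camera axes: x right, y down, z forward; pixel columns grow to the right and rows downward; lengths in mm; the calibration is good to about 2 mm. The wrist camera is an equidistant fisheye: a pixel r from the principal point sees the ray r / f radians off the axis. A picture is of the moment at which its call begins: read the wrist's pose just before it.
- env.hand_in(): hands the job in, once; it reports no verdict.
The state is a dict: "clock": time; "joint_pos": joint angles; "qd": joint speeds; "joint_torque": joint torques, N m; "position": TCP position; "tcp_rot": TCP orientation; "wrist_force": force on the tool from outside, world axes, zero at the start; "ft_torque": the same for the moment, N m; "grip_width": finger opening in mm.
Only numpy, scipy, OpenCV 4.12 (cv2) and the standard library are available. Lean on these libraries where they do the work, as an engineer would, in place of code of your own. Each camera call takes 0.05 s, during which the arm holds its last target. There are 200 camera calls.

## Task

Get the glued three-ply block ready for clamping: lay it on the bar of the bench clamp between the two jaws, plies facing the jaws, and let go of it. Then squeeze the yellow release lever of the red sliding jaw and, keeping it squeezed, slide the jaw up to the block until the block is snug against the screw's pad; let the lever go and ease the jaw back just until its pawl drops fully into a notch, so that it stands locked with no more than about one notch of gap to the block. Never force the jaw against the pawl or ram the block, and leave the other things on the bench alone.

Things in the scene. Friction and masses are not known exactly. Their poses are not given: they have to be found in the camera images.
- clamp: Bench bar clamp, fixed: aluminium bar 550 mm long, 30 mm wide, along the clamp's y, top 54 mm above the bench, on two wooden saddles (24 mm high, 80 mm wide, 235 mm to -y and 245 mm to +y). Origin: on the bench under the bar's centre line; z up. Green screw head at the -y end (52 mm wide, top at 110 mm, inner face at y = -216 mm); the red sliding jaw rides along y on the +y side.
- rack: The notched part of the bar's top, fixed to the clamp (same origin and axes). From y = +30 mm on it has notches 11 mm long (along y) and 8 mm deep, one every 20 mm, with flat lands 9 mm long between them. Their exact places are not given.
- pad (a point): Centre of the flat face of the screw's pad: steel disc of 36 mm diameter facing +y of the clamp, its centre 76.5 mm above the bench. The screw is set out by a different amount each time and does not yield. The block's end is to rest against it.
- jaw_face (a point): Centre of the sliding jaw's clamping face (50 mm wide, 56 to 100 mm above the bench, facing -y of the clamp, towards the pad), 76.5 mm above the bench. Behind it (+y): a plate 12 mm thick, a free slot 40 mm long (floor 64 mm above the bench, side ribs to 73 mm), the red post, the yellow lever. The jaw rubs on the bar with about 3 N.
- jaw_post (a point): Centre of the jaw's red fixed grip post at gripping height, 103 mm above the bench and 60 mm to +y of jaw_face. It is 16 mm thick (y), 24 mm wide, top at 126 mm. The lever (22 mm wide) stands behind it (+y): post and lever together measure 32 mm along y when fully squeezed, about 36 mm with the pawl on a land, 47 mm with it in a notch (54 mm at the lever's top).
- lever (a joint): Yellow lever (rad): 0 = released, pawl fully down in a notch; about 0.21 = released, pawl standing on a land; 0.32 = squeezed home, pawl clear. Squeeze it to the post along y: 4 to 8 N at gripping height. In a notch the jaw is locked both ways with about 5 mm of play; released on a land it is drawn along with 6 to 9 N until the pawl drops. It starts anywhere, on a land or in a notch.
- jaw: The sliding jaw with its lever; origin on the bench under the middle of its clamping face, y axis pointing back, away from the block.
- block_center (a point): Centre of the loose glued block: three wood plies dark, light, dark; 50 mm (x) by 90 mm (y, across the plies) by 45 mm high, about 0.16 kg; it lies flat on the bench beyond the clamp, and is to lie on the bar with its y axis along the clamp's y, either way round, its centre then 76.5 mm above the bench.
- block: The same block; origin at the centre of its underside.
- shell_bowl: Bystander: dark coconut-shell bowl, 116 mm across, 55 mm high.
- half_shell: Bystander: half coconut shell, dome up, 114 mm across, 61 mm high.
- wax_tin: Bystander: yellow tin, 72 mm across, 50 mm high.
- sanding_block: Bystander: cork sanding block 110 x 65 x 30 mm.
- brush: Bystander: hand brush lying on the bench.
- offcut: Bystander: pale single-piece wooden offcut 40 x 130 x 30 mm.
- glue_bottle: Bystander: white bottle with orange cap, 56 mm across, 140 mm high.
Things that resemble listed ones, but are neither listed nor needed, are in the scene too. Of the things shaped like the block, the dark wooden one is meant.

How it is judged (in metres and radians):
On the way, in this order (a step that is already met when the one before it is completed fails the run):
1. the block lies on the bar between the jaws, along the bar, and has been let go of (z of block_center in the frame of clamp between 0.073 and 0.08 m and x of block_center in the frame of clamp between -0.015 and 0.015 m and horizontal distance between block_center and pad below 0.13 m and angle between the y axis of block_center and the y axis of clamp, either way round below 0.2 rad and contact force between the fingers and block below 0.1 N), for 0.2 s.
2. with the lever held squeezed, the jaw is brought up to the block (value of joint lever above 0.24 rad and horizontal distance between jaw_face and block_center below 0.06 m), for 0.1 s.
At the end, for the whole second after the job is handed in: The block lies flat on the bar, along it (within 0.10 rad) and centred across it (within 15 mm), its end snug against the screw's pad (within 3 mm); the jaw is released and locked, its pawl fully down in a notch (lever below 0.06 rad), with at most 27 mm from jaw face to block; all at rest (value of joint lever below 0.06 rad and horizontal distance between jaw_face and block_center below 0.072 m and horizontal distance between block_center and pad below 0.048 m and x of block_center in the frame of clamp between -0.015 and 0.015 m and z of block_center in the frame of clamp between 0.073 and 0.08 m and angle between the y axis of block_center and the y axis of clamp, either way round below 0.1 rad and angle between block_center's own z axis and vertical below 0.06 rad and linear speed of each of block, jaw below 0.01 m/s); the robot touches nothing.
It fails at once if the jaw is forced against its pawl (more than 35 N between pawl and bar) (contact force between jaw and rack above 35 N).
It fails at once if the block is rammed by the jaw (more than 35 N) (contact force between jaw and block above 35 N).
It fails at once if another thing on the bench is displaced by more than 30 mm (distance of any of shell_bowl, half_shell, wax_tin, sanding_block, brush, offcut, glue_bottle from where it was at the start of the episode above 0.03 m).
It also fails if it takes over 61 s, if anything falls off the work surface, if the arm or the gripper's body presses on something with over 40 N, if the wrist force passes 120 N, or if a joint passes its speed limit or range.

## Working session

There is one attempt and no reset: what is moved stays moved. The work goes in short steps, Python scripts to look and compute and a tool call to move; the robot and the scene stay as the last step left them, time stands still between calls to the robot, and variables do not carry over. Pictures are saved under pics/ and viewed, about 8 in all and at most 12, crops included, and the job is handed in when it is done.

Besides the shell and the picture viewer there is one more tool, called after ">>>" in YAML: its name, and indented under it one key for each argument. servo_tool: Moves the arm, as the interface text tells. Its arguments: {"type":"object","properties":{"commands":{"type":"array","items":{"type":"array"}},"squeeze":{"type":"number"}},"required":["commands"]}

```bash
mkdir -p pics; cat > h.py <<'E'
import numpy as np, cv2
from station import env
from scipy.spatial.transform import Rotation as R
def snap(n,f=None):
    s=env.snapshot(n)
    if f: cv2.imwrite('pics/'+f,cv2.cvtColor(s['image'],cv2.COLOR_RGB2BGR))
    return s
def world(s):  # per-pixel world points from z_map, fixed cams
    z=s['z_map'];K=s['K'];v,u=np.mgrid[:384,:512]
    p=np.stack([(u-K[0,2])/K[0,0]*z,(v-K[1,2])/K[1,1]*z,z],-1)
    M=cv2.Rodrigues(np.array(s['rvec'],float))[0]
    w=(p-np.array(s['tvec']).ravel())@M
    w[z==0]=np.nan
    return w
E
python3 - <<'E'
from h import *
a=snap('top');b=snap('side')
np.savez('s0.npz',a=world(a),b=world(b),ai=a['image'],bi=b['image'])
im=cv2.cvtColor(np.hstack([a['image'],]),cv2.COLOR_RGB2BGR)
cv2.imwrite('pics/top0.png',cv2.resize(im,(800,600)))
cv2.imwrite('pics/side0.png',cv2.resize(cv2.cvtColor(b['image'],cv2.COLOR_RGB2BGR),(800,600)))
print(env.state())
E
```

```text
{'clock': 0.1, 'joint_pos': array([ 1.13888474e+00,  1.58931886e-01,  1.59809147e+00, -1.26302219e-05,
        1.38619690e+00, -2.10107106e-01]), 'qd': array([ 0.00167734, -0.0001561 , -0.0023199 , -0.00025642,  0.00022084,
       -0.00169479]), 'joint_torque': array([ 6.46941480e-04, -3.86505497e+01, -3.22959960e+01,  7.05602020e-02,
        3.39951762e-02, -4.92068091e-05]), 'position': array([126.29434284, 560.41158683, 227.75520238]), 'tcp_rot': array([-2.50884277e-04,  1.10673851e-01,  9.93856447e-01, -7.74188143e-04]), 'wrist_force': array([-0.26769499, -0.29281388,  0.82975796]), 'ft_torque': array([ 0.00109388, -0.00462975,  0.01176436]), 'grip_width': 91.95034471438713}
```

View pics/top0.png

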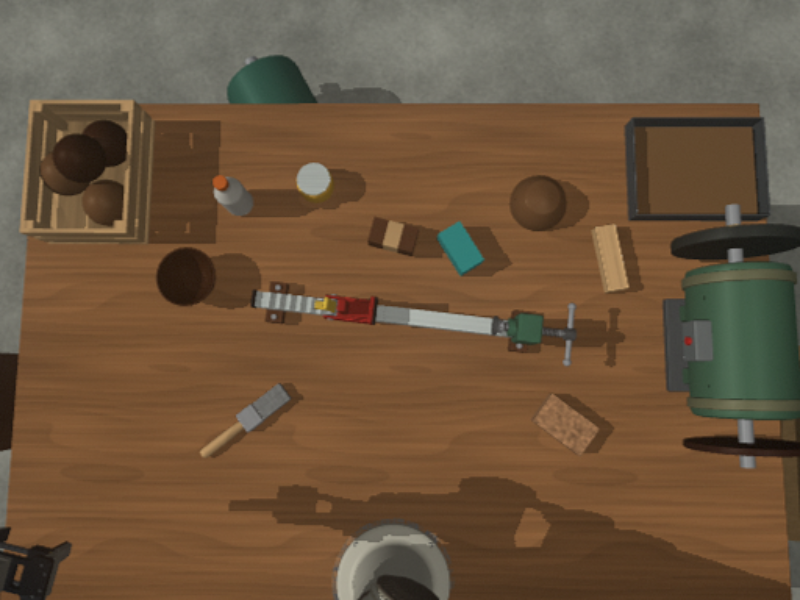

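View pics/side0.png

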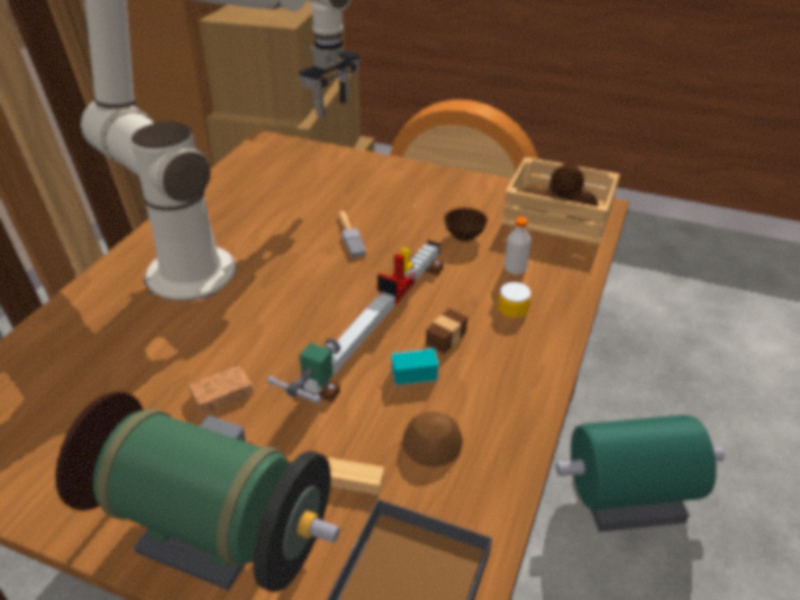

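Top view (800x600): the three-ply block is at (394,236). Things it could be taken for are the teal block (460,248), the pale offcut (610,258) and the cork block (567,424). The dark three-ply one is meant. The clamp runs from (255,298) to (540,328), with the red jaw at about (350,308) and the pad near (500,327).

```bash
python3 - <<'E'
from h import *
d=np.load('s0.npz');W=d['a'];im=d['ai'];S=.64
hsv=cv2.cvtColor(im,cv2.COLOR_RGB2HSV)
def box(x0,y0,x1,y1):
    m=np.zeros((384,512),bool);m[int(y0*S):int(y1*S),int(x0*S):int(x1*S)]=1;return m
def rect(m,n):
    p=W[m][:,:2].astype(np.float32);p=p[~np.isnan(p).any(1)]
    print(n,len(p),cv2.minAreaRect(p),'z',np.nanpercentile(W[m][:,2],[5,50,95]).round(1))
b=box(360,205,425,265)
rect(b&(W[...,2]>38)&(W[...,2]<52),'block')
rect(box(425,215,500,280)&(W[...,2]>30),'teal')
bar=box(375,290,498,345)&(W[...,2]>45)&(W[...,2]<62); rect(bar,'bar')
rect(box(248,280,330,325)&(W[...,2]>50)&(W[...,2]<60),'rackend')
red=(hsv[...,1]>150)&((hsv[...,0]<8)|(hsv[...,0]>172))&box(310,285,390,335)
rect(red&(W[...,2]>90)&(W[...,2]<106),'jawplate');rect(red&(W[...,2]>115),'posttop')
yel=(hsv[...,1]>130)&(hsv[...,0]>18)&(hsv[...,0]<35)&box(300,285,345,325);rect(yel&(W[...,2]>80),'lever')
g=(hsv[...,0]>60)&(hsv[...,0]<90)&box(500,300,550,360);rect(g&(W[...,2]>98),'head')
rect(box(480,310,512,345)&(W[...,2]>68),'padish')
im2=cv2.cvtColor(im[170:235,150:370],cv2.COLOR_RGB2BGR)
cv2.imwrite('pics/c1.png',cv2.resize(im[125:235,150:370][...,::-1],(800,400),interpolation=cv2.INTER_CUBIC))
E
```

```text
block 491 ((661.9857177734375, 4.060649871826172), (89.57852935791016, 51.640811920166016), 75.75547790527344) z [40.7 44.4 47.9]
teal 512 ((637.7868041992188, -127.16807556152344), (90.39924621582031, 50.85801315307617), 31.71148109436035) z [40.  44.5 48.1]
bar 747 ((495.308837890625, -73.79227447509766), (219.5324249267578, 33.968589782714844), 82.38423919677734) z [48.8 53.5 57.1]
rackend 201 ((524.4248046875, 198.33987426757812), (153.63743591308594, 38.7401123046875), 83.62278747558594) z [50.6 53.6 57. ]
jawplate 61 ((512.5593872070312, 62.23823547363281), (52.47574234008789, 47.427005767822266), 76.7943115234375) z [ 95.7 101.3 104.2]
posttop 44 ((513.99169921875, 92.9200668334961), (13.928112030029297, 22.028379440307617), 89.84088897705078) z [118.7 124.1 127.8]
lever 47 ((517.2709350585938, 119.36735534667969), (12.500528335571289, 20.554771423339844), 82.17435455322266) z [ 88.  116.4 124.9]
head 269 ((474.1911926269531, -244.85484313964844), (42.93887710571289, 49.08198928833008), 83.26525115966797) z [104.4 109.3 113.1]
padish 119 ((481.302490234375, -198.26577758789062), (33.92816162109375, 32.540592193603516), 84.2193603515625) z [75.  86.4 93.1]
```

View pics/c1.png

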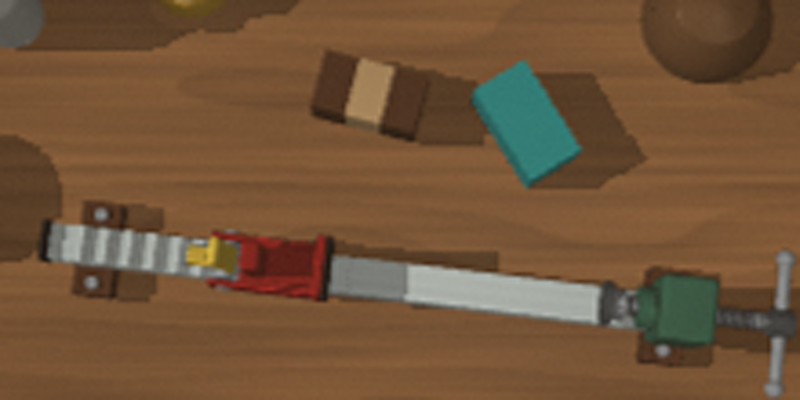

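The close crop shows the dark-light-dark block at (370,97), which confirms the choice. I'm moving above it now.

>>> servo_tool:
  commands:
    - [[-0.027, -0.0177, 0], [0, 0, 0], 1]
    - [[-0.027, -0.0177, 0], [0, 0, 0], 1]
    - [[-0.027, -0.0177, 0], [0, 0, 0], 1]
    - [[-0.027, -0.0177, 0], [0, 0, 0], 1]
    - [[-0.027, -0.0177, 0], [0, 0, 0], 1]
    - [[-0.027, -0.0177, 0], [0, 0, 0], 1]
    - [[-0.027, -0.0177, 0], [0, 0, 0], 1]
    - [[-0.027, -0.0177, 0], [0, 0, 0], 1]
    - [[-0.027, -0.0177, 0], [0, 0, 0], 1]
    - [[-0.027, -0.0177, 0], [0, 0, 0], 1]
    - [[-0.027, -0.0177, 0], [0, 0, 0], 1]
    - [[-0.027, -0.0177, 0], [0, 0, 0], 1]
  squeeze: 15

```text
clock: 1.1
position: [396.5, 281.0, 228.3]
tcp_rot: [-0.0, 0.111, 0.994, -0.0]
wrist_force: [0.6, 0.1, 0.6]
grip_width: 92.1
```

>>> servo_tool:
  commands:
    - [[-0.027, -0.0177, 0], [0, 0, 0], 1]
    - [[-0.027, -0.0177, 0], [0, 0, 0], 1]
    - [[-0.027, -0.0177, 0], [0, 0, 0], 1]
    - [[-0.027, -0.0177, 0], [0, 0, 0], 1]
    - [[-0.027, -0.0177, 0], [0, 0, 0], 1]
    - [[-0.027, -0.0177, 0], [0, 0, 0], 1]
    - [[-0.027, -0.0177, 0], [0, 0, 0], 1]
    - [[-0.027, -0.0177, 0], [0, 0, 0], 1]
    - [[-0.027, -0.0177, 0], [0, 0, 0], 1]
    - [[-0.027, -0.0177, 0], [0, 0, 0], 1]
    - [[-0.027, -0.0177, 0], [0, 0, 0], 1]
    - [[-0.027, -0.0177, 0], [0, 0, 0], 1]

```text
clock: 2.1
position: [665.8, 2.7, 227.9]
tcp_rot: [-0.001, 0.111, 0.994, 0.0]
wrist_force: [0.0, 1.0, 0.5]
grip_width: 92.3
```

>>> servo_tool:
  commands:
    - [[0, 0, 0], [0, 0, 0.123], 1]
    - [[0, 0, 0], [0, 0, 0.123], 1]
    - [[0, 0, 0], [0, 0, 0.123], 1]
    - [[0, 0, 0], [0, 0, 0.123], 1]
    - [[0, 0, 0], [0, 0, 0.123], 1]
    - [[0, 0, 0], [0, 0, 0.123], 1]
    - [[0, 0, 0], [0, 0, 0.123], 1]
    - [[0, 0, 0], [0, 0, 0.123], 1]
    - [[0, 0, 0], [0, 0, 0.123], 1]
    - [[0, 0, 0], [0, 0, 0.123], 1]
    - [[0, 0, 0], [0, 0, 0.123], 1]
    - [[0, 0, 0], [0, 0, 0.123], 1]

```text
clock: 3.1
position: [664.8, 4.0, 227.9]
tcp_rot: [-0.0, 0.753, 0.659, -0.0]
wrist_force: [-0.6, -1.1, 0.6]
grip_width: 92.1
```

```bash
cat >> h.py <<'E'
def pose():
    s=env.state();q=s['tcp_rot'];r=R.from_quat(q[[1,2,3,0]]).as_matrix()
    return s,s['position'],r
def wristworld(s,p,r):  # per-pixel world points, equidistant fisheye
    z=s['z_map'].astype(float);K=s['K'];v,u=np.mgrid[:384,:512]
    a=(u-K[0,2])/K[0,0];b=(v-K[1,2])/K[1,1];t=np.hypot(a,b)+1e-9
    k=np.tan(np.minimum(t,1.45))/t
    P=np.stack([a*k*z,b*k*z,z],-1);m=np.array(s['mount'])
    w=(P@m[:3,:3].T+m[:3,3])@r.T+p
    w[z==0]=np.nan
    return w
def togo(tgt,yaw):  # tgt world mm, yaw of tool y (deg, mod 180)
    s,p,r=pose()
    y=np.degrees(np.arctan2(r[1,1],r[0,1])); dy=(yaw-y+90)%180-90
    print('t',round(s['clock'],2),'pos',p.round(1),'yaw',round(y,1),'F',s['wrist_force'].round(1),'w',round(s['grip_width'],1),'tilt',r[:,2].round(3))
    print('tool shift mm',(r.T@(np.array(tgt)-p)).round(1),'turn about tool z',round(-np.radians(dy),3),'j6',round(s['joint_pos'][5],2))
E
python3 - <<'E'
from h import *
togo([662,4,130],-14.2)
s,p,r=pose();w=snap('wrist','w1.png');print(w['K'],np.array(w['mount']).round(3))
np.savez('w1.npz',W=wristworld(w,p,r),im=w['image'])
E
```

```text
t 3.1 pos [664.8   4.  227.9] yaw -7.6 F [-0.6 -1.1  0.6] w 92.1 tilt [-0.001  0.    -1.   ]
tool shift mm [-0.4 -2.7 97.9] turn about tool z 0.115 j6 -0.04
[[297.31863964   0.         253.71473837]
 [  0.         297.31863964 188.46162241]
 [  0.           0.           1.        ]] [[-1.00000e-03 -9.67000e-01 -2.56000e-01  7.15990e+01]
 [ 1.00000e+00 -1.00000e-03 -0.00000e+00  7.96000e-01]
 [-0.00000e+00 -2.56000e-01  9.67000e-01 -1.56466e+02]
 [ 0.00000e+00  0.00000e+00  0.00000e+00  1.00000e+00]]
```

View pics/w1.png

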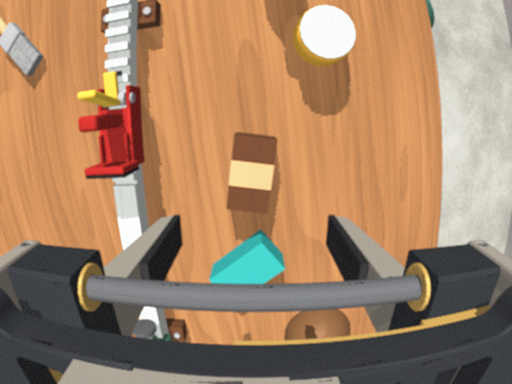

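Wrist view: the three-ply block is at (252,172) and the teal one at (250,258). The jaw's lever shows at (103,92). I'll measure the block from here, along with the pad and jaw.

```bash
python3 - <<'E'
from h import *
d=np.load('w1.npz');W=d['W'];im=d['im'];hsv=cv2.cvtColor(im,cv2.COLOR_RGB2HSV)
def rect(m,n):
    p=W[m][:,:2].astype(np.float32);p=p[~np.isnan(p).any(1)]
    print(n,len(p),cv2.minAreaRect(p),'z',np.nanpercentile(W[m][:,2],[5,50,95]).round(1))
m=np.zeros((384,512),bool);m[120:225,215:290]=1
rect(m&(W[...,2]>40)&(W[...,2]<50),'block')
m=np.zeros((384,512),bool);m[175:245,105:150]=1;rect(m&(W[...,2]>48)&(W[...,2]<60),'bar')
red=(hsv[...,1]>150)&((hsv[...,0]<8)|(hsv[...,0]>172));red[:, 200:]=0
rect(red&(W[...,2]>95)&(W[...,2]<104),'plate');rect(red&(W[...,2]>118),'post')
yel=(hsv[...,1]>150)&(hsv[...,0]>18)&(hsv[...,0]<35);yel[:,200:]=0;yel[:65]=0;rect(yel&(W[...,2]>112),'lever top')
E
```

```text
block 3221 ((661.34423828125, 2.538288116455078), (90.94969940185547, 50.32548522949219), 75.2276611328125) z [44.2 45.4 46.6]
bar 1412 ((501.5631408691406, -19.89419174194336), (92.20940399169922, 32.296512603759766), 83.57609558105469) z [51.8 54.3 55.5]
plate 402 ((512.8556518554688, 68.2221450805664), (64.37078094482422, 48.67863464355469), 83.41831970214844) z [ 96.3 101.7 103.3]
post 333 ((515.6183471679688, 92.75393676757812), (15.304617881774902, 23.51134490966797), 82.89118194580078) z [120.9 125.6 127.3]
lever top 190 ((566.5405883789062, 76.42991638183594), (34.37030792236328, 146.60317993164062), 39.8895263671875) z [113.1 123.8 126.6]
```

>>> servo_tool:
  commands:
    - [[-0.0018, -0.0029, 0], [0, 0, 0.124], 1]
    - [[0, 0, 0.03], [0, 0, 0], 1]
    - [[0, 0, 0.03], [0, 0, 0], 1]
    - [[0, 0, 0.03], [0, 0, 0], 1]
    - [[0, 0, 0.03], [0, 0, 0], 1]
    - [[0, 0, 0.03], [0, 0, 0], 1]
    - [[0, 0, 0.02], [0, 0, 0], 1]
    - [[0, 0, 0.02], [0, 0, 0], 1]
    - [[0, 0, 0.014], [0, 0, 0], 1]
    - [[0, 0, 0], [0, 0, 0], 1]
    - [[0, 0, 0], [0, 0, 0], 0.2]
    - [[0, 0, 0], [0, 0, 0], -0.5]
  squeeze: 20

```text
clock: 4.15
position: [663.2, 2.4, 26.1]
tcp_rot: [0.001, 0.79, 0.613, 0.001]
wrist_force: [0.7, -0.1, 0.5]
grip_width: 80.7
```

>>> servo_tool:
  commands:
    - [[0, 0, 0], [0, 0, 0], -0.5]
    - [[0, 0, 0], [0, 0, 0], -0.5]
    - [[0, 0, 0], [0, 0, 0], -0.5]
    - [[0, 0, 0], [0, 0, 0], -0.5]
    - [[0, 0, 0], [0, 0, 0], -0.5]

```text
clock: 4.57
position: [662.2, 2.5, 25.1]
tcp_rot: [0.0, 0.79, 0.613, 0.0]
wrist_force: [-0.9, 1.2, 2.9]
grip_width: 50.0
```

>>> servo_tool:
  commands:
    - [[0, 0, -0.01], [0, 0, 0], -0.5]
    - [[0, 0, -0.02], [0, 0, 0], -0.5]
    - [[0, 0, -0.03], [0, 0, 0], -0.5]
    - [[0, 0, -0.03], [0, 0, 0], -0.5]
    - [[0, 0, -0.03], [0, 0, 0], -0.5]
    - [[0, 0, -0.03], [0, 0, 0], -0.5]
    - [[0, 0, -0.02], [0, 0, -0.073], -0.5]
    - [[0, 0, 0], [0, 0, -0.073], -0.5]
    - [[0, 0, 0], [0, 0, 0], -0.5]

```text
clock: 5.32
position: [663.0, 2.4, 197.3]
tcp_rot: [0.002, 0.743, 0.67, 0.001]
wrist_force: [0.4, -0.2, -1.9]
grip_width: 50.0
```

```bash
python3 - <<'E'
from h import *
a=snap('top');W=world(a);im=a['image'];hsv=cv2.cvtColor(im,cv2.COLOR_RGB2HSV)
c,s_=np.cos(np.radians(83.44)),np.sin(np.radians(83.44));o=np.array([501.5,-20])
al=(W[...,0]-o[0])*c+(W[...,1]-o[1])*s_; ac=(W[...,0]-o[0])*s_-(W[...,1]-o[1])*c
m=(abs(ac)<22)&(al<-100)&(al>-260)&(W[...,2]>58)
h=W[...,2]
for lo in range(-230,-130,4):
    k=m&(al>=lo)&(al<lo+4)
    if k.any(): print(lo,k.sum(),'zmax',np.nanmax(h[k]).round(1),'across',np.nanmin(ac[k]).round(1),np.nanmax(ac[k]).round(1))
cv2.imwrite('pics/pad.png',cv2.resize(im[185:235,290:360][...,::-1],(700,500),interpolation=cv2.INTER_CUBIC))
togo([482.3+0.115*60,-185+60,200],-6.5)
E
```

```text
-230 24 zmax 112.5 across -21.8 20.9
-226 23 zmax 112.7 across -19.4 20.5
-222 18 zmax 111.8 across -19.9 19.9
-218 23 zmax 112.9 across -20.5 19.1
-214 21 zmax 112.6 across -20.9 21.6
-210 28 zmax 115.1 across -21.2 21.6
-206 39 zmax 110.7 across -21.1 20.7
-202 15 zmax 93.4 across -15.2 13.9
-198 15 zmax 95.9 across -15.7 13.8
-194 22 zmax 95.0 across -15.8 13.0
-190 9 zmax 85.6 across -4.6 7.6
-186 6 zmax 89.3 across -7.3 7.0
-182 9 zmax 89.4 across -11.4 12.0
-178 11 zmax 90.6 across -11.8 11.5
-174 15 zmax 95.5 across -15.6 16.5
-170 15 zmax 96.2 across -15.8 16.0
-166 29 zmax 96.3 across -16.1 16.1
-158 1 zmax 60.7 across -9.9 -9.9
-150 1 zmax 58.8 across -7.8 -7.8
-138 1 zmax 59.1 across 8.8 8.8
t 5.37 pos [662.1   2.6 195.3] yaw -6.1 F [ 0.3  0.3 -1.8] w 49.8 tilt [ 0.001 -0.    -1.   ]
tool shift mm [-145.2 -158.3   -4.8] turn about tool z 0.007 j6 -0.07
```

View pics/pad.png

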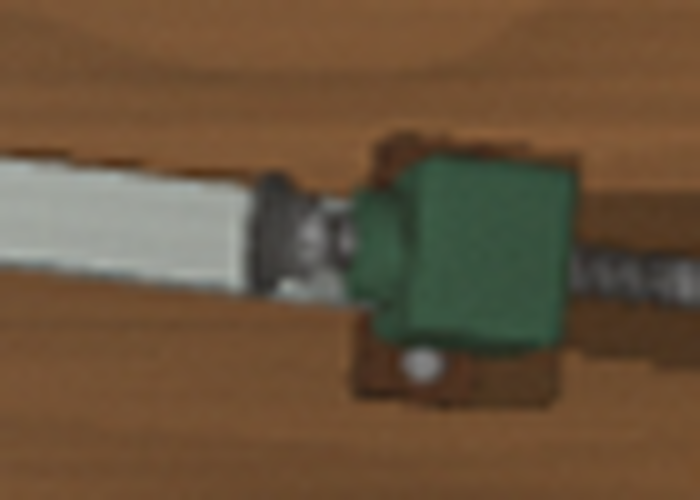

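The pad face (crop x≈250–255) is about 163 mm to -y of my bar reference point. I'll carry the block over to 7 mm short of it.

>>> servo_tool:
  commands:
    - [[-0.0188, -0.0198, 0], [0, 0, 0.006], -0.5]
    - [[-0.0188, -0.0198, 0], [0, 0, 0], -0.5]
    - [[-0.0188, -0.0198, 0], [0, 0, 0], -0.5]
    - [[-0.0188, -0.0198, 0], [0, 0, 0], -0.5]
    - [[-0.0188, -0.0198, 0], [0, 0, 0], -0.5]
    - [[-0.0188, -0.0198, 0], [0, 0, 0], -0.5]
    - [[-0.0188, -0.0198, 0], [0, 0, 0], -0.5]
    - [[-0.0188, -0.0198, 0], [0, 0, 0], -0.5]
    - [[0, 0, 0.03], [0, 0, 0], -0.5]
    - [[0, 0, 0.03], [0, 0, 0], -0.5]
    - [[0, 0, 0.03], [0, 0, 0], -0.5]
    - [[0, 0, 0], [0, 0, 0], -0.5]

```text
clock: 6.37
position: [482.6, -126.9, 97.7]
tcp_rot: [-0.007, 0.746, 0.666, -0.002]
wrist_force: [-1.1, 0.7, -3.4]
grip_width: 49.7
```

```bash
python3 - <<'E'
from h import *
s,p,r=pose();w=snap('wrist','w2.png');W=wristworld(w,p,r)
togo([488.8,-130.3,79.5],-6.5)
def rect(m,n):
    q=W[m][:,:2].astype(np.float32);q=q[~np.isnan(q).any(1)]
    print(n,len(q),cv2.minAreaRect(q),'z',np.nanpercentile(W[m][:,2],[5,50,95]).round(1))
rect((abs(W[...,2]-54)<4)&(abs(W[...,0]-501.5-.115*(W[...,1]+20))<25)&(W[...,1]>-70)&(W[...,1]<40),'bar')
print(np.nanmedian(W[...,2]))
E
```

```text
t 6.42 pos [ 484.5 -127.7  100.8] yaw -6.5 F [-0.3  0.6 -0.6] w 49.5 tilt [-0.009  0.005 -1.   ]
tool shift mm [-2.2  4.7 21.2] turn about tool z 0.001 j6 -0.39
bar 5722 ((501.1247863769531, -24.399829864501953), (94.75093078613281, 30.31127166748047), 83.48982238769531) z [53.1 54.4 55.5]
1.3584769383157536
```

View pics/w2.png

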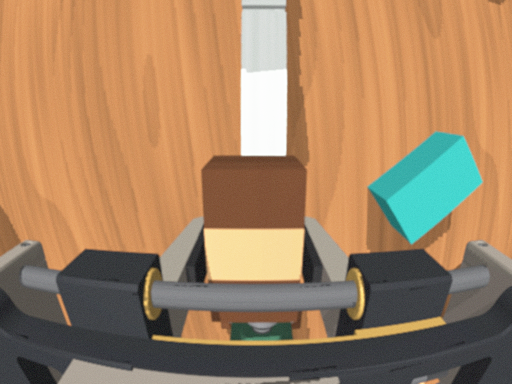

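The block hangs square in the fingers at about (255,230), over the bar line (265,80). I'll let it settle and then lower it.

>>> servo_tool:
  commands:
    - [[0, 0, 0], [0, 0, 0], -0.5]
    - [[0, 0, 0], [0, 0, 0], -0.5]
    - [[0, 0, 0], [0, 0, 0], -0.5]
    - [[0, 0, 0], [0, 0, 0], -0.5]

```text
clock: 6.75
position: [489.3, -130.0, 106.3]
tcp_rot: [0.001, 0.745, 0.667, 0.001]
wrist_force: [-0.2, -0.1, -1.7]
grip_width: 49.7
```

```bash
python3 - <<'E'
from h import *
togo([488.8,-130.3,79.5],-6.5)
E
```

```text
t 6.75 pos [ 489.3 -130.   106.3] yaw -6.4 F [-0.2 -0.1 -1.7] w 49.7 tilt [ 0.003 -0.001 -1.   ]
tool shift mm [-0.3 -0.5 26.8] turn about tool z 0.002 j6 -0.39
```

>>> servo_tool:
  commands:
    - [[0, 0, 0.008], [0, 0, 0], -0.5]
    - [[0, 0, 0.008], [0, 0, 0], -0.5]
    - [[0, 0, 0.005], [0, 0, 0], -0.5]
    - [[0, 0, 0.003], [0, 0, 0], -0.5]
    - [[0, 0, 0.002], [0, 0, 0], -0.5]
    - [[0, 0, 0], [0, 0, 0], -0.5]
    - [[0, 0, 0], [0, 0, 0], -0.5]
    - [[0, 0, 0], [0, 0, 0], -0.5]

```text
clock: 7.42
position: [487.8, -129.3, 79.0]
tcp_rot: [-0.001, 0.745, 0.667, -0.0]
wrist_force: [-3.8, 1.6, 5.0]
grip_width: 50.2
```

>>> servo_tool:
  commands:
    - [[0, 0, 0], [0, 0, 0], 0.3]
    - [[0, 0, 0], [0, 0, 0], 0.6]
    - [[0, 0, 0], [0, 0, 0], 1]
    - [[0, 0, 0], [0, 0, 0], 1]
    - [[0, 0, 0], [0, 0, 0], 1]
    - [[0, 0, 0], [0, 0, 0], 1]
    - [[0, 0, -0.02], [0, 0, 0], 1]
    - [[0, 0, -0.03], [0, 0, 0], 1]
    - [[0, 0, -0.03], [0, 0, 0], 1]
    - [[0, 0, -0.03], [0, 0, 0], 1]
    - [[0, 0, -0.02], [0, 0, 0], 1]
    - [[0, 0, 0], [0, 0, 0], 1]

```text
clock: 8.42
position: [490.8, -130.9, 213.9]
tcp_rot: [0.004, 0.745, 0.667, 0.002]
wrist_force: [0.4, 0.1, 1.2]
grip_width: 92.0
```

```bash
cat >> h.py <<'E'
C,S=np.cos(np.radians(83.44)),np.sin(np.radians(83.44));O=np.array([501.3,-22.])
def alac(x,y): return (x-O[0])*C+(y-O[1])*S,(x-O[0])*S-(y-O[1])*C
def atal(a,c=0): return O+a*np.array([C,S])+c*np.array([S,-C])
def report(n):
    if n=='wrist':
        s,p,r=pose();w=env.snapshot(n);W=wristworld(w,p,r)
    else: w=env.snapshot(n);W=world(w)
    hsv=cv2.cvtColor(w['image'],cv2.COLOR_RGB2HSV);al,ac=alac(W[...,0],W[...,1]);h=W[...,2]
    on=(abs(ac)<40);red=on&(hsv[...,1]>150)&((hsv[...,0]<8)|(hsv[...,0]>172))
    yel=on&(hsv[...,1]>150)&(hsv[...,0]>18)&(hsv[...,0]<35)
    def out(m,t):
        if m.sum()>5: print(n,t,m.sum(),'along',np.percentile(al[m],[1,50,99]).round(1),'across',np.percentile(ac[m],[2,50,98]).round(1),'z',np.median(h[m]).round(1))
    out(on&(abs(h-99)<4.5)&(al>-158)&(al<-20)&~red,'block')
    if (on&(abs(h-99)<4.5)&(al>-158)&(al<-20)).sum()>20:
        m=on&(abs(h-99)<4.5)&(al>-158)&(al<-20)&~red
        print('  blockrect',cv2.minAreaRect(np.stack([al[m],ac[m]],1).astype(np.float32)))
    out(red&(h>118),'post');out(red&(abs(h-100)<5),'plate');out(yel&(h>112),'levertop');out(yel&(abs(h-103)<6),'lever@103')
    return w
E
python3 - <<'E'
from h import *
report('wrist');report('top')
togo([*atal(120),195],83.44)
E
```

```text
wrist block 4938 along [-152.7 -105.6  -63.4] across [-24.6  -0.7  23.4] z 99.4
  blockrect ((-108.48180389404297, -0.6147518157958984), (50.471275329589844, 91.36409759521484), 89.86920166015625)
wrist plate 428 along [59.1 62.4 66.7] across [-23.2  -0.1  23.4] z 102.0
top block 146 along [-95.7 -83.  -64.2] across [-25.2  -6.4  20.6] z 98.7
  blockrect ((-78.9358139038086, -1.1261749267578125), (34.09355926513672, 48.809814453125), 0.8634064197540283)
top post 61 along [-490.   112.6  122.9] across [-10.    2.7  10.6] z 125.8
top plate 59 along [ 59.8  64.3 109.3] across [-24.1  -0.5  22. ] z 101.0
top levertop 26 along [140.4 143.8 147.7] across [-9.8 -0.3  9.7] z 123.0
top lever@103 10 along [137.5 139.2 140.6] across [-10.   -2.5   6.7] z 102.5
t 8.52 pos [ 488.4 -129.7  208.8] yaw -6.4 F [-0.2 -0.6 -0.5] w 91.7 tilt [ 0.001 -0.001 -1.   ]
tool shift mm [228.4   1.3  13.7] turn about tool z -1.567 j6 -0.39
```

The block sits on the bar, aligned and centred, with about 7 mm to the pad. Next I go above the jaw's post and lever.

>>> servo_tool:
  commands:
    - [[0.029, 0, 0], [0, 0, 0], 0.3]
    - [[0.029, 0, 0], [0, 0, 0], 0.3]
    - [[0.029, 0, 0], [0, 0, 0], 0.3]
    - [[0.029, 0, 0], [0, 0, 0], 0.3]
    - [[0.029, 0, 0], [0, 0, 0], 0.3]
    - [[0.029, 0, 0], [0, 0, 0], 0.3]
    - [[0.029, 0, 0], [0, 0, 0], 0.3]
    - [[0.029, 0.0013, 0], [0, 0, 0], 0.3]
    - [[0, 0, 0], [0, 0, -0.12], 0.3]
    - [[0, 0, 0], [0, 0, -0.12], 0.3]
    - [[0, 0, 0], [0, 0, -0.12], 0.3]
    - [[0, 0, 0], [0, 0, -0.12], 0.3]

```text
clock: 9.52
position: [513.6, 101.2, 205.8]
tcp_rot: [-0.002, 0.563, 0.827, -0.001]
wrist_force: [-0.9, 0.5, -0.3]
grip_width: 59.9
```

>>> servo_tool:
  commands:
    - [[0, 0, 0], [0, 0, -0.12], 0.3]
    - [[0, 0, 0], [0, 0, -0.12], 0.3]
    - [[0, 0, 0], [0, 0, -0.12], 0.3]
    - [[0, 0, 0], [0, 0, -0.12], 0.3]
    - [[0, 0, 0], [0, 0, -0.12], 0.3]
    - [[0, 0, 0], [0, 0, -0.12], 0.3]
    - [[0, 0, 0], [0, 0, -0.12], 0.3]
    - [[0, 0, 0.01], [0, 0, -0.12], 0.3]
    - [[0, 0, 0.02], [0, 0, -0.12], 0.3]
    - [[0, 0, 0], [0, 0, 0], 0.3]
    - [[0, 0, 0], [0, 0, 0], 0.3]
    - [[0, 0, 0], [0, 0, 0], 0.3]

```text
clock: 10.52
position: [514.6, 100.9, 178.0]
tcp_rot: [-0.001, 0.062, 0.998, -0.0]
wrist_force: [-0.3, 1.3, 0.5]
grip_width: 59.8
```

```bash
python3 - <<'E'
from h import *
w=report('wrist');cv2.imwrite('pics/w3.png',w['image'][...,::-1])
togo([*atal(124),98],83.44)
E
```

```text
wrist block 2864 along [-151.7 -100.5  -62.9] across [-25.4  -1.9  23.2] z 99.4
  blockrect ((-108.06269836425781, -0.5704402923583984), (92.20145416259766, 50.795814514160156), 0.1510697603225708)
wrist post 619 along [107.7 115.3 122.7] across [-11.9  -2.1   9.6] z 125.8
wrist plate 582 along [ 58.7  64.3 121.3] across [-24.9  -8.   15.5] z 101.9
wrist levertop 305 along [110.7 140.8 147.5] across [-18.   -4.4   9.3] z 124.1
wrist lever@103 82 along [135.9 137.2 143.8] across [-11.1  -6.7   6. ] z 103.8
t 10.57 pos [515.2 100.9 178.8] yaw 82.9 F [ 0.8 -0.6  0.5] w 59.9 tilt [-0.  0. -1.]
tool shift mm [-0.3  0.3 80.8] turn about tool z -0.01 j6 -1.48
```

View pics/w3.png

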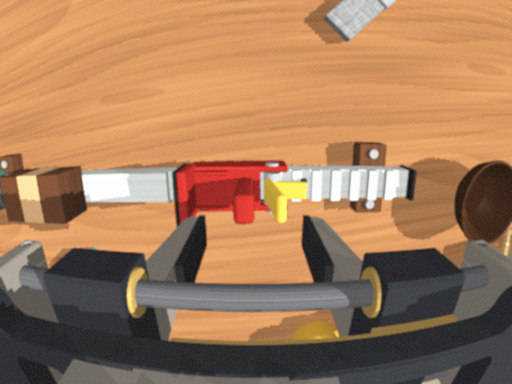

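The post (243,205) and lever (290,195) lie between the fingers, and the lever looks to be on a land (post and lever together about 36 mm). I'll descend around them and then squeeze.

>>> servo_tool:
  commands:
    - [[-0.001, 0, 0.02], [0, 0, -0.01], 0.3]
    - [[0, 0, 0.02], [0, 0, 0], 0.3]
    - [[0, 0, 0.015], [0, 0, 0], 0.3]
    - [[0, 0, 0.015], [0, 0, 0], 0.3]
    - [[0, 0, 0.01], [0, 0, 0], 0.3]
    - [[0, 0, 0], [0, 0, 0], 0.3]
    - [[0, 0, 0], [0, 0, 0], 0.3]
    - [[0, 0, 0], [0, 0, 0], 0.3]

```text
clock: 11.23
position: [517.0, 100.8, 99.9]
tcp_rot: [0.001, 0.056, 0.998, 0.0]
wrist_force: [-0.0, 0.0, -0.2]
grip_width: 59.6
```

>>> servo_tool:
  commands:
    - [[0, 0, 0], [0, 0, 0], -0.1]
    - [[0, 0, 0], [0, 0, 0], -0.2]
    - [[0, 0, 0], [0, 0, 0], -0.5]
    - [[0, 0, 0], [0, 0, 0], -0.5]
    - [[0, 0, 0], [0, 0, 0], -0.5]
    - [[0, 0, 0], [0, 0, 0], -0.5]
  squeeze: 15

```text
clock: 11.73
position: [516.8, 100.2, 99.6]
tcp_rot: [0.001, 0.056, 0.998, -0.001]
wrist_force: [-0.2, -1.9, 6.7]
grip_width: 31.8
```

```bash
python3 - <<'E'
from h import *
report('wrist')
togo([*atal(-14),98],83.44)
s,p,r=pose();print('along',alac(p[0],p[1]),'F along',s['wrist_force'][:2]@[C,S])
E
```

```text
wrist block 692 along [-80.6 -65.5 -61.9] across [-24.1   3.6  22.8] z 99.1
  blockrect ((-66.20797729492188, 1.0399894714355469), (17.493322372436523, 53.10972595214844), 18.18006706237793)
wrist post 1335 along [106.8 114.7 121.9] across [-12.   -3.2   9.3] z 125.7
wrist plate 1155 along [ 58.2  65.1 121.7] across [-24.7 -10.6  10.9] z 101.6
wrist levertop 743 along [130.7 134.4 138.9] across [-11.   -3.6   8.7] z 124.4
wrist lever@103 149 along [130.6 133.6 139.2] across [-11.2 -10.1   4.6] z 103.9
t 11.78 pos [516.8 100.2  99.6] yaw 83.6 F [-0.5 -1.8  6.3] w 32.0 tilt [ 0.002 -0.001 -1.   ]
tool shift mm [   1.8 -137.1    1.7] turn about tool z 0.002 j6 -1.5
along (np.float64(123.14010834078707), np.float64(1.462540405455627)) F along -1.860484292871199
```

Squeezed home (32.0 mm). Sliding the jaw towards the block now.

>>> servo_tool:
  commands:
    - [[0, -0.005, 0], [0, 0, 0], -0.5]
    - [[0, -0.01, 0], [0, 0, 0], -0.5]
    - [[0, -0.01, 0], [0, 0, 0], -0.5]
    - [[0, -0.01, 0], [0, 0, 0], -0.5]
    - [[0, -0.012, 0], [0, 0, 0], -0.5]
    - [[0, -0.012, 0], [0, 0, 0], -0.5]
    - [[0, -0.012, 0], [0, 0, 0], -0.5]
    - [[0, -0.012, 0], [0, 0, 0], -0.5]
    - [[0, -0.01, 0], [0, 0, 0], -0.5]
    - [[0, -0.008, 0], [0, 0, 0], -0.5]
    - [[0, -0.005, 0], [0, 0, 0], -0.5]
    - [[0, -0.002, 0], [0, 0, 0], -0.5]

```text
clock: 12.78
position: [504.6, -6.9, 99.6]
tcp_rot: [0.001, 0.056, 0.998, 0.0]
wrist_force: [-1.7, 3.4, 7.4]
grip_width: 31.9
```

>>> servo_tool:
  commands:
    - [[0, -0.001, 0], [0, 0, 0], -0.5]
    - [[0, -0.001, 0], [0, 0, 0], -0.5]
    - [[0, 0, 0], [0, 0, 0], -0.5]
    - [[0, 0, 0], [0, 0, 0], -0.5]

```text
clock: 13.12
position: [504.3, -8.4, 99.6]
tcp_rot: [0.001, 0.056, 0.998, 0.0]
wrist_force: [-0.9, 1.4, 6.6]
grip_width: 31.3
```

```bash
python3 - <<'E'
from h import *
report('wrist');report('top')
togo([*atal(-2.5),98],83.44)
s,p,r=pose();print('along',alac(p[0],p[1]),'F along',s['wrist_force'][:2]@[C,S])
E
```

```text
wrist block 7226 along [-151.6  -99.5  -51.6] across [-25.4  -5.2  22.3] z 99.4
  blockrect ((-102.74168395996094, -0.5825614929199219), (50.944881439208984, 104.3877944946289), 89.97637939453125)
wrist post 1349 along [-2.5  5.3 13. ] across [-11.9  -3.2   9.5] z 125.7
wrist plate 1152 along [-51.1 -44.1  12.4] across [-24.8 -10.5  10.9] z 101.7
wrist levertop 738 along [21.4 25.  29.5] across [-11.   -3.7   8.7] z 124.4
wrist lever@103 151 along [21.3 24.  29.8] across [-11.2 -10.3   4.7] z 103.9
top block 401 along [-150.8 -117.5  -64.9] across [-25.   -1.9  23.9] z 98.7
  blockrect ((-102.11190795898438, -0.38535118103027344), (50.1092643737793, 99.19001770019531), 89.72567749023438)
top post 21 along [-489.2 -483.8 -100.2] across [-18.2   3.4   8.8] z 160.1
t 13.22 pos [504.3  -8.5  99.6] yaw 83.6 F [-1.2  2.   6.9] w 31.8 tilt [ 0.001  0.    -1.   ]
tool shift mm [  1.5 -16.3   1.6] turn about tool z 0.002 j6 -1.72
along (np.float64(13.779254477138837), np.float64(1.4817950707147263)) F along 1.8679615111895986
```

>>> servo_tool:
  commands:
    - [[0, -0.003, 0], [0, 0, 0], -0.5]
    - [[0, -0.003, 0], [0, 0, 0], -0.5]
    - [[0, -0.002, 0], [0, 0, 0], -0.5]
    - [[0, -0.001, 0], [0, 0, 0], -0.5]
    - [[0, -0.001, 0], [0, 0, 0], -0.5]
    - [[0, -0.001, 0], [0, 0, 0], -0.5]
    - [[0, -0.001, 0], [0, 0, 0], -0.5]
    - [[0, -0.001, 0], [0, 0, 0], -0.5]
    - [[0, -0.0005, 0], [0, 0, 0], -0.5]
    - [[0, 0, 0], [0, 0, 0], -0.5]
    - [[0, 0, 0], [0, 0, 0], -0.5]

```text
clock: 14.13
position: [502.8, -21.5, 99.6]
tcp_rot: [0.001, 0.056, 0.998, 0.0]
wrist_force: [-1.9, 4.0, 8.1]
grip_width: 31.6
```

```bash
python3 - <<'E'
from h import *
report('wrist');
togo([*atal(-2.5),98],83.44)
s,p,r=pose();print('along',alac(p[0],p[1]),'F along',s['wrist_force'][:2]@[C,S])
E
```

```text
wrist block 7533 along [-155.9 -106.8  -63.8] across [-25.5  -5.7  22.1] z 99.4
  blockrect ((-88.93896484375, -0.45629119873046875), (137.77108764648438, 51.41438674926758), 0.04552113637328148)
wrist post 1356 along [-15.6  -7.7  -0.1] across [-12.   -3.2   9.2] z 125.7
wrist plate 1151 along [-64.1 -57.3  -0.7] across [-24.7 -10.5  10.7] z 101.6
wrist levertop 742 along [ 8.2 11.8 16.3] across [-11.   -3.7   8.7] z 124.4
wrist lever@103 143 along [ 8.2 11.1 16.8] across [-11.1 -10.1   4. ] z 103.8
t 14.18 pos [502.9 -21.5  99.6] yaw 83.6 F [-0.8  3.5  6.8] w 31.8 tilt [ 0.001  0.001 -1.   ]
tool shift mm [ 1.5 -3.2  1.6] turn about tool z 0.002 j6 -1.74
along (np.float64(0.667072602647162), np.float64(1.4910447307598989)) F along 3.4033035087825754
```

>>> servo_tool:
  commands:
    - [[0, -0.0005, 0], [0, 0, 0], -0.5]
    - [[0, -0.0005, 0], [0, 0, 0], -0.5]
    - [[0, -0.0005, 0], [0, 0, 0], -0.5]
    - [[0, -0.0005, 0], [0, 0, 0], -0.5]

```text
clock: 14.52
position: [502.6, -23.4, 99.6]
tcp_rot: [0.001, 0.056, 0.998, 0.001]
wrist_force: [-1.8, 4.8, 7.2]
grip_width: 31.7
```

>>> servo_tool:
  commands:
    - [[0, -0.0005, 0], [0, 0, 0], -0.5]
    - [[0, -0.0005, 0], [0, 0, 0], -0.5]
    - [[0, 0, 0], [0, 0, 0], -0.5]

```text
clock: 14.77
position: [502.5, -24.5, 99.6]
tcp_rot: [0.001, 0.056, 0.998, 0.0]
wrist_force: [0.3, 3.8, 7.8]
grip_width: 32.0
```

>>> servo_tool:
  commands:
    - [[0, -0.0005, 0], [0, 0, 0], -0.5]
    - [[0, -0.0005, 0], [0, 0, 0], -0.5]
    - [[0, 0, 0], [0, 0, 0], -0.5]

```text
clock: 15.02
position: [502.4, -25.4, 99.6]
tcp_rot: [0.001, 0.056, 0.998, 0.001]
wrist_force: [-1.7, 3.8, 7.4]
grip_width: 31.6
```

>>> servo_tool:
  commands:
    - [[0, -0.0005, 0], [0, 0, 0], -0.5]
    - [[0, -0.0005, 0], [0, 0, 0], -0.5]
    - [[0, 0, 0], [0, 0, 0], -0.5]

```text
clock: 15.27
position: [502.3, -26.4, 99.6]
tcp_rot: [0.001, 0.056, 0.998, 0.001]
wrist_force: [-1.3, 3.4, 7.1]
grip_width: 31.7
```

>>> servo_tool:
  commands:
    - [[0, -0.0005, 0], [0, 0, 0], -0.5]
    - [[0, 0, 0], [0, 0, 0], -0.5]

```text
clock: 15.43
position: [502.2, -26.8, 99.6]
tcp_rot: [0.001, 0.056, 0.998, 0.001]
wrist_force: [-0.7, 4.2, 7.4]
grip_width: 31.7
```

```bash
python3 - <<'E'
from h import *
w=report('wrist');cv2.imwrite('pics/w4.png',w['image'][...,::-1])
s,p,r=pose();print('along',alac(p[0],p[1]),'F along',s['wrist_force'][:2]@[C,S])
a=env.snapshot('top');W=world(a);al,ac=alac(W[...,0],W[...,1]);h=W[...,2];m=(abs(ac)<16)&(h>80)&(h<105)
for lo in range(-190,-140,3):
    k=m&(al>=lo)&(al<lo+3)
    if k.any(): print(lo,k.sum(),np.median(h[k]).round(1),a['image'][k].mean(0).round())
cv2.imwrite('pics/pad2.png',cv2.resize(a['image'][185:235,250:350][...,::-1],(800,400),interpolation=cv2.INTER_CUBIC))
E
```

```text
wrist block 7326 along [-156.6 -110.6  -29. ] across [-25.5  -5.7  22.1] z 99.4
  blockrect ((-89.65676879882812, -0.5074882507324219), (136.6437530517578, 51.106388092041016), 0.2337011843919754)
wrist post 1354 along [-20.9 -12.9  -5.5] across [-11.9  -3.2   9.4] z 125.7
wrist plate 1150 along [-69.6 -62.6  -6.1] across [-24.8 -10.7  10.8] z 101.7
wrist levertop 743 along [ 2.9  6.5 11. ] across [-11.   -3.6   8.7] z 124.4
wrist lever@103 142 along [ 2.8  5.7 11.4] across [-11.1 -10.2   4.3] z 103.6
along (np.float64(-4.69203005586124), np.float64(1.4514235246121077)) F along 3.5537240762098565
-190 12 83.7 [59. 60. 54.]
-187 3 85.2 [65. 63. 60.]
-184 4 82.7 [79. 77. 75.]
-181 3 85.0 [88. 86. 85.]
-178 8 87.3 [84. 82. 78.]
-175 8 87.5 [82. 81. 79.]
-172 8 87.2 [68. 65. 62.]
-169 9 90.8 [52. 49. 46.]
-166 11 91.8 [51. 46. 41.]
-163 10 97.6 [55. 42. 32.]
-160 12 98.7 [57. 39. 26.]
-157 13 97.6 [57. 39. 27.]
-154 11 98.1 [58. 39. 27.]
-151 10 98.3 [58. 40. 27.]
-148 13 99.6 [57. 39. 27.]
-145 10 97.9 [58. 41. 28.]
-142 12 99.3 [57. 39. 27.]
```

View pics/pad2.png

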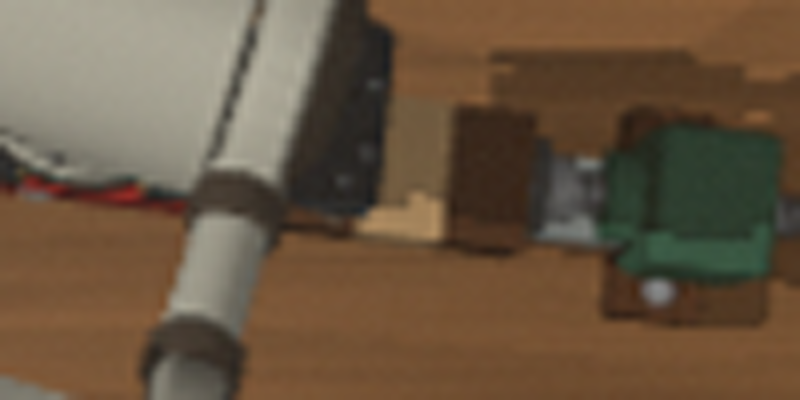

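The block end (crop x≈535) is up against the pad or very nearly so. The along-bar force is still sliding friction, about 3.5 N, so I'll go on in half-millimetre steps until it rises.

>>> servo_tool:
  commands:
    - [[0, -0.0005, 0], [0, 0, 0], -0.5]
    - [[0, 0, 0], [0, 0, 0], -0.5]

```text
clock: 15.7
position: [502.2, -26.9, 99.6]
tcp_rot: [0.001, 0.056, 0.998, 0.001]
wrist_force: [-0.6, 5.4, 6.4]
grip_width: 31.6
```

>>> servo_tool:
  commands:
    - [[0, -0.0005, 0], [0, 0, 0], -0.5]
    - [[0, 0, 0], [0, 0, 0], -0.5]

```text
clock: 15.87
position: [502.2, -26.9, 99.6]
tcp_rot: [0.001, 0.056, 0.998, 0.002]
wrist_force: [-0.5, 8.0, 6.9]
grip_width: 31.5
```

>>> servo_tool:
  commands:
    - [[0, -0.0005, 0], [0, 0, 0], -0.5]
    - [[0, 0, 0], [0, 0, 0], -0.5]

```text
clock: 16.03
position: [502.2, -26.9, 99.6]
tcp_rot: [0.001, 0.056, 0.998, 0.002]
wrist_force: [0.6, 10.1, 7.6]
grip_width: 31.6
```

It has stopped and the force is rising, so the block is snug. I'll back off the preload, let the lever go and bring the front finger to the post.

>>> servo_tool:
  commands:
    - [[0, 0.0005, 0], [0, 0, 0], -0.5]
    - [[0, 0.0005, 0], [0, 0, 0], -0.5]
    - [[0, 0.0003, 0], [0, 0, 0], -0.5]
    - [[0, 0, 0], [0, 0, 0], -0.2]
    - [[0, 0, 0], [0, 0, 0], 0]
    - [[0, 0, 0], [0, 0, 0], 0.2]
    - [[0, 0, 0], [0, 0, 0], 0.35]
    - [[0, 0, 0], [0, 0, 0], 0.35]
    - [[0, 0, 0], [0, 0, 0], 0.35]

```text
clock: 16.78
position: [501.3, -27.8, 98.3]
tcp_rot: [-0.0, 0.056, 0.998, -0.0]
wrist_force: [-0.9, -0.2, -0.3]
grip_width: 62.2
```

>>> servo_tool:
  commands:
    - [[0, 0.003, 0], [0, 0, 0], 0.35]
    - [[0, 0.003, 0], [0, 0, 0], 0.35]
    - [[0, 0.003, 0], [0, 0, 0], 0.35]
    - [[0, 0.002, 0], [0, 0, 0], 0.35]
    - [[0, 0, 0], [0, 0, 0], 0.35]

```text
clock: 17.2
position: [502.9, -16.2, 98.6]
tcp_rot: [-0.0, 0.056, 0.998, 0.0]
wrist_force: [0.3, -0.8, 0.3]
grip_width: 61.9
```

```bash
python3 - <<'E'
from h import *
w=report('wrist');
s,p,r=pose();print('along',alac(p[0],p[1]),'F along',s['wrist_force'][:2]@[C,S],s['grip_width'])
E
```

```text
wrist block 6226 along [-156.7 -107.6  -25.9] across [-25.6  -7.6  16.9] z 99.5
  blockrect ((-91.66512298583984, -1.2529582977294922), (50.702083587646484, 132.75588989257812), 89.64562225341797)
wrist post 1368 along [-20.5 -12.4  -4.9] across [-12.3  -3.5   9.4] z 125.8
wrist plate 1178 along [-69.6 -62.2  -5.2] across [-24.6  -9.9  12.3] z 101.7
wrist levertop 766 along [ 8.9 13.2 17.7] across [-11.1  -3.3   8.9] z 124.5
wrist lever@103 192 along [ 7.4  8.9 15. ] across [-11.1  -9.8   6.1] z 103.7
along (np.float64(5.745595173088482), np.float64(0.9172510705689473)) F along -0.506641815260317 62.13395183693498
```

>>> servo_tool:
  commands:
    - [[0, 0.002, 0], [0, 0, 0], 0.35]
    - [[0, 0.002, 0], [0, 0, 0], 0.35]
    - [[0, 0.001, 0], [0, 0, 0], 0.35]
    - [[0, 0.001, 0], [0, 0, 0], 0.35]
    - [[0, 0, 0], [0, 0, 0], 0.35]

```text
clock: 17.67
position: [503.4, -11.7, 98.5]
tcp_rot: [-0.0, 0.056, 0.998, -0.001]
wrist_force: [-0.6, -5.1, 0.0]
grip_width: 62.0
```

>>> servo_tool:
  commands:
    - [[0, 0.001, 0], [0, 0, 0], 0.35]
    - [[0, 0.001, 0], [0, 0, 0], 0.35]
    - [[0, 0, 0], [0, 0, 0], 0.35]

```text
clock: 17.92
position: [503.6, -10.5, 98.5]
tcp_rot: [-0.0, 0.056, 0.998, -0.002]
wrist_force: [-1.2, -7.2, -1.0]
grip_width: 62.0
```

```bash
cat >>h.py <<'E'
def st():
    s,p,r=pose();print('t',s['clock'],'along',alac(p[0],p[1])[0].round(1),'F along',(s['wrist_force'][:2]@[C,S]).round(1))
    report('wrist')
E
python3 -c "
from h import *
st()"
```

```text
t 17.9167 along 11.7 F along -7.3
wrist block 6011 along [-156.6 -107.1  -26.8] across [-25.7  -7.7  17.5] z 99.4
  blockrect ((-89.08203125, -1.0784969329833984), (51.08550262451172, 137.67933654785156), 89.59076690673828)
wrist post 1394 along [-19.7 -11.   -3.6] across [-12.3  -3.4   9.1] z 125.7
wrist plate 1134 along [-68.3 -60.9  -3.6] across [-24.7 -10.3  10.2] z 101.6
wrist levertop 758 along [10.4 14.9 19.1] across [-11.   -3.3   8.8] z 124.5
wrist lever@103 161 along [ 8.6 10.4 16.5] across [-11.1 -10.    5.3] z 103.5
```

>>> servo_tool:
  commands:
    - [[0, 0.001, 0], [0, 0, 0], 0.35]
    - [[0, 0.001, 0], [0, 0, 0], 0.35]
    - [[0, 0, 0], [0, 0, 0], 0.35]

```text
clock: 18.22
position: [503.8, -8.6, 98.5]
tcp_rot: [-0.0, 0.056, 0.998, -0.002]
wrist_force: [-1.8, -7.0, -0.7]
grip_width: 62.0
```

>>> servo_tool:
  commands:
    - [[0, 0.001, 0], [0, 0, 0], 0.35]
    - [[0, 0.001, 0], [0, 0, 0], 0.35]
    - [[0, 0, 0], [0, 0, 0], 0.35]

```text
clock: 18.47
position: [504.0, -6.6, 98.5]
tcp_rot: [-0.0, 0.056, 0.998, -0.002]
wrist_force: [-1.5, -8.4, -1.1]
grip_width: 61.8
```

```bash
python3 -c "
from h import *
st()"
```

```text
t 18.4667 along 15.6 F along -8.5
wrist block 5934 along [-156.6 -106.4  -26.3] across [-25.7  -7.5  17.6] z 99.4
  blockrect ((-89.05384063720703, -0.48378562927246094), (137.83364868164062, 51.49556350708008), 0.07462204992771149)
wrist post 1390 along [-15.7  -7.1   0.3] across [-12.2  -3.3   9.2] z 125.7
wrist plate 1144 along [-64.5 -56.9   0.3] across [-24.7 -10.2  10.5] z 101.6
wrist levertop 761 along [14.3 18.8 23. ] across [-11.   -3.4   8.7] z 124.6
wrist lever@103 167 along [12.4 14.3 20.4] across [-11.  -10.    5.4] z 103.5
```

>>> servo_tool:
  commands:
    - [[0, 0.001, 0], [0, 0, 0], 0.35]
    - [[0, 0.001, 0], [0, 0, 0], 0.35]
    - [[0, 0, 0], [0, 0, 0], 0.35]

```text
clock: 18.77
position: [504.2, -4.6, 98.5]
tcp_rot: [-0.0, 0.056, 0.998, -0.002]
wrist_force: [-1.6, -8.2, -0.7]
grip_width: 62.4
```

>>> servo_tool:
  commands:
    - [[0, 0.001, 0], [0, 0, 0], 0.35]
    - [[0, 0.001, 0], [0, 0, 0], 0.35]
    - [[0, 0, 0], [0, 0, 0], 0.35]

```text
clock: 19.02
position: [504.6, -1.1, 98.5]
tcp_rot: [-0.0, 0.056, 0.998, -0.0]
wrist_force: [-0.5, 1.1, 0.2]
grip_width: 61.7
```

```bash
python3 -c "
from h import *
st()"
```

```text
t 19.0167 along 21.1 F along 1.0
wrist block 5713 along [-156.9 -106.5  -58.1] across [-25.7  -7.5  17.8] z 99.4
  blockrect ((-89.01362609863281, -1.0608634948730469), (50.723487854003906, 137.9297637939453), 89.9818344116211)
wrist post 1406 along [-10.3  -0.7   6.7] across [-12.3  -3.4   9.2] z 125.7
wrist plate 1144 along [-58.1 -50.5   6.7] across [-24.6 -10.2  10.7] z 101.6
wrist levertop 840 along [31.5 36.3 41.9] across [-11.1  -2.    9. ] z 122.1
wrist lever@103 363 along [26.6 29.3 36.3] across [-11.   -4.9   8.1] z 103.2
```

The pawl has dropped: the lever opened to about 47 mm and the force fell to around 1 N. I'll centre the fingers, lift away and check.

>>> servo_tool:
  commands:
    - [[0, -0.0025, 0], [0, 0, 0], 0.35]
    - [[0, -0.002, 0], [0, 0, 0], 0.4]
    - [[0, 0, 0], [0, 0, 0], 0.4]
    - [[0, 0, 0], [0, 0, 0], 0.4]
    - [[0, 0, -0.01], [0, 0, 0], 0.4]
    - [[0, 0, -0.02], [0, 0, 0], 0.4]
    - [[0, 0, -0.03], [0, 0, 0], 0.4]
    - [[0, 0, -0.03], [0, 0, 0], 0.4]
    - [[0, 0, -0.03], [0, 0, 0], 0.4]
    - [[0, 0, 0], [0, 0, 0], 0.4]
    - [[0, 0, 0], [0, 0, 0], 0.4]
    - [[0, 0, 0], [0, 0, 0], 0.4]

```text
clock: 20.07
position: [503.8, -5.1, 218.3]
tcp_rot: [-0.0, 0.056, 0.998, 0.0]
wrist_force: [-0.6, 0.1, -0.8]
grip_width: 64.5
```

```bash
python3 - <<'E'
from h import *
st();w=snap('wrist','fin.png')
d=np.load('s0.npz')['b'];b=env.snapshot('side');B=world(b);print('moved side px',(abs(B[...,2]-d[...,2])>15).sum())
im=b['image'];cv2.imwrite('pics/fin2.png',cv2.resize(np.hstack([w['image'][110:240,:300],im[130:260,150:450]])[...,::-1],(800,260*400//300//1)))
E
```

```text
t 20.0667 along 17.1 F along 0.0
wrist block 3747 along [-157.1 -109.1  -58.7] across [-25.3  -1.9  23.2] z 99.4
  blockrect ((-104.52507019042969, -0.6250648498535156), (51.05210876464844, 106.8349609375), 89.88077545166016)
wrist post 470 along [-9.6 -1.3  6.3] across [-11.9  -1.7   9.8] z 125.7
wrist plate 499 along [-58.1 -52.3   6.2] across [-24.2  -3.5  22.5] z 102.0
wrist levertop 228 along [-10.4  35.2  52.7] across [-16.3  -2.1   9.6] z 121.7
wrist lever@103 115 along [26.5 29.  34.3] across [-10.9  -2.7   7.9] z 103.5
moved side px 19712
```

View pics/fin2.png

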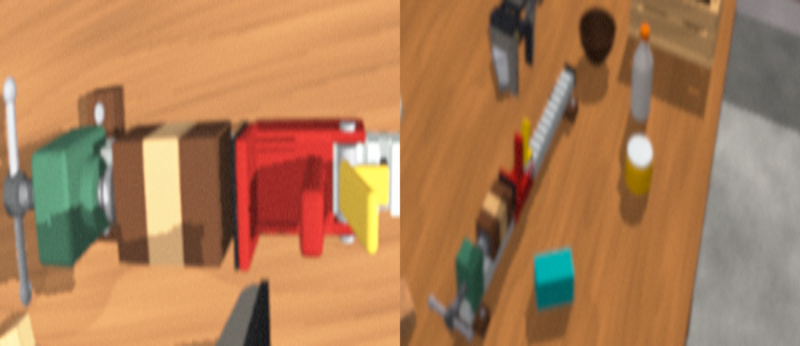

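```bash
python3 - <<'E'
from h import *
s,p,r=pose();w=env.snapshot('wrist');W=wristworld(w,p,r);al,ac=alac(W[...,0],W[...,1]);h=W[...,2]
m=(abs(h-99)<2.5)&(abs(ac)<40)&(al>-175)&(al<-66)
print(cv2.minAreaRect(np.stack([al[m],ac[m]],1).astype(np.float32)))
E
```

```text
((-120.81317901611328, -0.8760128021240234), (50.83362579345703, 96.64263916015625), 89.83695220947266)
```

```bash
python3 -c "
from h import *
print(env.hand_in(),env.state()['clock'])"
```

```text
the job is handed in; nothing more can be done
the job is handed in; nothing more can be done
```

The job is done and handed in at about 20 s of the 61 s allowed; the hand-in gives no verdict.

- **Block:** I laid it on the bar about 7 mm short of the pad and let go of it. I then pushed it home with the jaw, keeping the lever squeezed home (32 mm).
- **Snug against the pad:** At the pad the jaw stopped moving and the force along the bar rose from about 4 N to 10 N.
- **Jaw:** I released the lever and drew the jaw back about 11 mm at 7–8 N until the pawl dropped. The lever then measured about 47 mm at gripping height, as it should with the pawl in a notch, and the force fell to about 1 N.

Last checks:
- **Position:** The block's jaw-side end is where the push left it, centred across the bar within about 1 mm and parallel to it within about 0.01 rad. The gap to the jaw face is about 11 mm.
- **Gripper:** It is well clear of everything.
- **Bystanders:** Those in the last pictures look undisturbed. I did not measure them: my before-and-after depth comparison was swamped by the arm's own movement.
- **Disagreement:** The last outline of the block came out about 97 mm long instead of 90 mm. I put that down to the top of the pad being counted with it, so the contact at the pad rests on the force reading and the jaw-side edge.

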